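# Stand a leaning egg blunt end up in the free spring cup of an imaging carrier

## Task

Take the egg that leans in the low blue cradle and stand it upright, blunt end up, in the one empty green spring cup of the egg carrier. Turn it on the way: set it down in the steep orange rest with its blunt end pointing up, let go of it there, and take it again another way. The egg is fragile: do not squeeze it hard, feel for the sprung rest and the cup (whose height differs every time) instead of pressing it in or dropping it, and leave the other eggs and the things on the bench alone.

Things in the scene. Friction and masses are not known exactly. Their poses are not given: they have to be found in the camera images.
- egg_center (a point): The hen's egg to move: beige, 57 mm long, 43 mm across, about 58 g. Point on its axis in the widest plane, 26 mm from the blunt and 31 mm from the pointed end; x axis along the egg to the blunt end, at the start 20 degrees above level. Cracks if the two fingers' forces on it add up to over 110 N (grip at 20 to 40 N). Breaks if let go where it falls more than about 4 mm.
- low_cradle_seat (a point): Low fixed blue V cradle on a grey 90 x 60 mm base; the point is where the egg's centre lies at the start, 65 mm above the bench. x axis level, along the cradle, to the egg's blunt end. It is 40 mm wide, narrower than the egg: fingers of a vertical tool, closing square to x, pass on both sides of it.
- rest_seat (a point): Turning rest: orange V cradle with a stop at its low end, on an upright spring. Point: where the centre of a seated egg lies, about 105 mm above the bench. x axis level, to the side where the blunt end leans: a seated egg's own x axis points about 55 (50 to 60) degrees above level in the vertical plane of this x, its pointed end on the stop, 31 mm from the point.
- rest_base: Grey 90 x 70 x 16 mm foot of the turning rest, origin under its centre and under the rest's point. The cradle above is 40 mm wide: fingers closing level, square to x, pass it with the tool leaning either way in the vertical plane of x: hand 35 degrees away from x (an egg picked by a vertical tool then lies right), or hand 35 degrees towards x (along the egg's axis, from its blunt end).
- rest (a joint): How far the orange rest is pressed down on its spring, m: 0 = up, 0.8 N per mm, stop at 0.016. More than 0.010 (8 N) counts as pressing too hard.
- carrier: Egg carrier: aluminium plate 200 x 200 x 10 mm, origin under its centre, with 2 x 2 pockets 85 mm apart along its x and y, each a black disc 52 mm across with a green spring cup above it. Three cups hold an egg; which one is empty changes.
- pocket_free_top (a point): The empty pocket: centre of its black disc's top face, 16 mm above the bench. Straight above stands the green spring cup, open upwards, for the pointed end of the egg. Its height changes each time and is not told by this point: a seated egg's centre stands 55 to 79 mm above the point. The cup's rim is 36 mm across inside, 44 mm outside, and 18 mm below a seated egg's centre.
- cup_free (a joint): How far the empty cup is pressed down on its spring, m: 0 = up, 0.8 N per mm, stop at 0.012. More than 0.008 (6.4 N) counts as pressing too hard.
- egg_a_center (a point): Another egg of the same size, standing pointed end down in its cup (which is at a height of its own); the point is in the widest plane. Leave it alone.
- egg_b_center (a point): Another egg of the same size, standing pointed end down in its cup (which is at a height of its own); the point is in the widest plane. Leave it alone.
- egg_c_center (a point): Another egg of the same size, standing pointed end down in its cup (which is at a height of its own); the point is in the widest plane. Leave it alone.
- reagent_bottle: Amber bottle, 72 mm across, 150 mm tall, origin under its centre. Leave it alone.
- media_jar: Clear jar, 60 mm across, 80 mm tall, origin under its centre. Leave it alone.
- dishes: Stack of three clear dishes, 90 mm across, 45 mm tall, origin under its centre. Leave it alone.
- tip_box: Blue box with a clear lid, 120 x 85 x 74 mm, origin under its centre. Leave it alone.
- beaker: Glass beaker, 70 mm across, 85 mm tall, origin under its centre. Leave it alone.
There are look-alikes about, which are no part of the job. Leave any pink look-alike of the rest_base alone.

How it is judged:
By the outcome, as a careful person would: the job done as asked, in the order asked, and still so for the second after the job is handed in, with the robot touching nothing.
It also fails if it takes over 72 s, if anything falls off the work surface, if the arm or the gripper's body presses on something with over 40 N, if the wrist force passes 120 N, or if a joint passes its speed limit or range.

## Robot

A 6-joint arm with a two-finger parallel gripper is mounted at the origin on the work surface. World frame = base frame: x ahead of the robot, y to its left, z up, the work surface at z = 0. Lengths are in mm, angles in rad, forces in N, time in s.
With the tool pointing down it reaches from about 275 to 1000 mm from the base axis. Payload 8.4 kg.
Tool frame: the origin (TCP) lies midway between the tips of the shut fingers; the grasp point (between the pads) lies 19 mm behind it; z points along the fingers, y is the line along which they close (so a half turn about z gives the same grasp; the last joint's range is limited). The gripper opens to 85 mm and grips with 20 to 120 N. Pads are 22 mm wide; open, the fingers measure 114 mm over their backs; the gripper's body (76 mm by 85 mm) begins 54 mm behind the grasp point. The pads swing forward as they close: fully open they stand 13 mm farther back than shut.
Start: joints at [-1.155, 0.353, 1.633, -0, 1.155, -0.002], TCP at [253.593, -571.243, 231.281] pointing down, gripper open.
Joint ranges: [-2.63, 2.63], [-0.92, 2.1], [0.06, 2.66], [-1.3, 4.44], [0, 2.69], [-3.02, 3.02]. Speed limits (rad/s): [2.22, 2.22, 2.79, 3.14, 3.14, 3.14].

## Interface

Orientations are given as [roll, pitch, yaw] about the fixed x, y, z axes, in that order (R = Rz(yaw) Ry(pitch) Rx(roll)).
In Python, from rig import telemetry, optics, r gives the robot as it stands.
- The arm moves only by the tool play_rows, never from a script. Its arguments are lists of equal length, an entry for each row: "dp": the shift along the tool's x, y, z in units of 40 mm (1.0 is 40 mm), a list of three; "rot": the turn, a rotation vector about the tool's x, y, z in units of 6 degrees (1.0 is 6 degrees), a list of three. In form: {"dp": [[tx, ty, tz], ...], "rot": [[ax, ay, az], ...]}. A call has 1 to 5 rows; each row is the pose to reach, as a shift and turn from the pose commanded when the call began, along the tool's axes at that moment; what a row does not reach only later rows make up. A row lasts 1/12 s, in which the tool goes at most 41.7 mm and 7.16 degrees, less where a joint would pass 70% of its speed; a pose out of reach is approached as far as the arm can. A call with a gripper value outside its range is refused whole. "fingers" is the opening, from 0 (shut) to 1 (fully open), set as the call begins (left out, the last holds). The fingers move at their own pace and stop on an object; "grip_force" is the grip in N (left out, the last holds). Time passes only in rows, so rows that repeat a pose let the fingers close. It gives the time, the measured TCP pose, the force, the opening and the grip force at its end, in the units of the state.
- telemetry.sense(): the state, without advancing time (a new reading comes with each control period).
- optics.grab_frame(name): name is "scene" or "top" or "wrist"; returns a dict with "color" (384x512x3 uint8, red, green, blue), "mtx" (3x3 intrinsics, pixels), "R" (3x3) and "t" (3): a world point X has camera coordinates R X + t; the wrist camera has in their place "mount" (4x4, takes a point from camera to tool coordinates, whose origin is the TCP and whose axes are the flange's). Camera axes: x right, y down, z forward; pixel columns grow to the right and rows downward; lengths in mm; the calibration is good to about 2 mm. A picture is of the moment at which its call begins: read the wrist's pose just before it. There is no depth.
- r.sign_off(): hands the job in; it is judged then, once.
The state is a dict: "clock": time; "qpos": joint angles; "qvel": joint speeds; "joint_efforts": joint torques, N m; "eef_pos": TCP position; "tcp_rot": TCP orientation; "contact_force": force on the tool from outside, world axes, zero at the start; "wrist_torque": the same for the moment, N m; "opening": opening from 0.0 (shut) to 1.0 (fully open); "grasp_force": force on a finger pad.
Only numpy, scipy, OpenCV 4.12 (cv2) and the standard library are available. Lean on these libraries where they do the work, as an engineer would, in place of code of your own. Each camera call takes 0.05 s, during which the arm holds its last target. There are 200 camera calls.

## Working session

There is one attempt and no reset: what is moved stays moved. The work goes in short steps, Python scripts to look and compute and a tool call to move; the robot and the scene stay as the last step left them, time stands still between calls to the robot, and variables do not carry over. Pictures are saved under pics/ and viewed, at most 10 in all, crops included, and the job is handed in when it is done.

Besides the shell and the picture viewer there is one more tool, called after "Request:" as a command line: name --argument value ..., lists and objects as JSON in quotes. play_rows: Moves the arm, as the interface text tells. Its arguments: {"type":"object","properties":{"dp":{"type":"array"},"rot":{"type":"array"},"fingers":{"type":"number"},"grip_force":{"type":"number"}},"required":["dp","rot"]}

```bash
ls; mkdir -p pics; python3 - <<'E'
from rig import telemetry, optics, r
import cv2,pickle,numpy as np
s=telemetry.sense();print(s)
d={}
for n in("scene","top","wrist"):
    f=optics.grab_frame(n);d[n]=f
    cv2.imwrite(f"pics/{n}0.png",f["color"][...,::-1])
    print(n,{k:np.round(v,3).tolist() for k,v in f.items() if k!="color"})
pickle.dump(d,open("f0.pkl","wb"))
a=np.hstack([d["scene"]["color"],d["top"]["color"]])[...,::-1]
for n in("scene","top"):
    cv2.imwrite(f"pics/{n}0b.png",cv2.resize(d[n]["color"][...,::-1],(800,600),interpolation=cv2.INTER_CUBIC))
E
```

```text
pics
{'clock': 0.0, 'qpos': array([-1.15537522e+00,  3.53667037e-01,  1.63416121e+00,  1.24462674e-05,
        1.15521275e+00, -2.37232261e-03]), 'qvel': array([-0.00066012,  0.00010426,  0.00053014,  0.00234196, -0.00109693,
        0.00098845]), 'joint_efforts': array([-3.24545195e-03, -6.05259275e+01, -3.42070377e+01, -2.36107871e-04,
        9.23698826e-03, -3.94737299e-06]), 'eef_pos': array([ 253.40885326, -570.77738984,  230.53830829]), 'tcp_rot': array([-3.14014434e+00, -1.48154766e-05,  4.17788382e-01]), 'contact_force': array([-0.71474829, -0.26673538, -0.04501847]), 'wrist_torque': array([ 0.00970579, -0.00668113, -0.03404793]), 'grasp_force': 0.0, 'opening': 0.9981459034088083}
scene {'mtx': [[361.307, 0.0, 251.698], [0.0, 361.307, 189.029], [0.0, 0.0, 1.0]], 'R': [[-0.894, 0.449, -0.002], [0.381, 0.756, -0.533], [-0.237, -0.477, -0.846]], 't': [590.361, -102.169, 1105.44]}
top {'mtx': [[468.372, 0.0, 248.465], [0.0, 468.372, 196.353], [0.0, 0.0, 1.0]], 'R': [[0.021, -1.0, 0.009], [-0.997, -0.022, -0.073], [0.073, -0.007, -0.997]], 't': [-103.174, 611.226, 1261.643]}
wrist {'mtx': [[286.941, 0.0, 250.854], [0.0, 286.941, 192.439], [0.0, 0.0, 1.0]], 'mount': [[0.0, -0.963, -0.269, 67.402], [1.0, 0.0, 0.0, 0.278], [-0.0, -0.269, 0.963, -141.875], [0.0, 0.0, 0.0, 1.0]]}
```

View pics/scene0b.png

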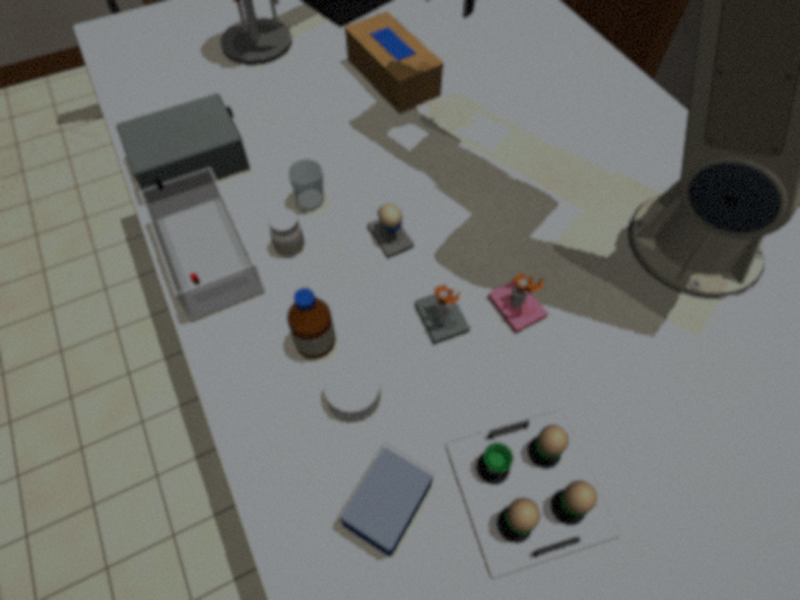

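View pics/top0b.png

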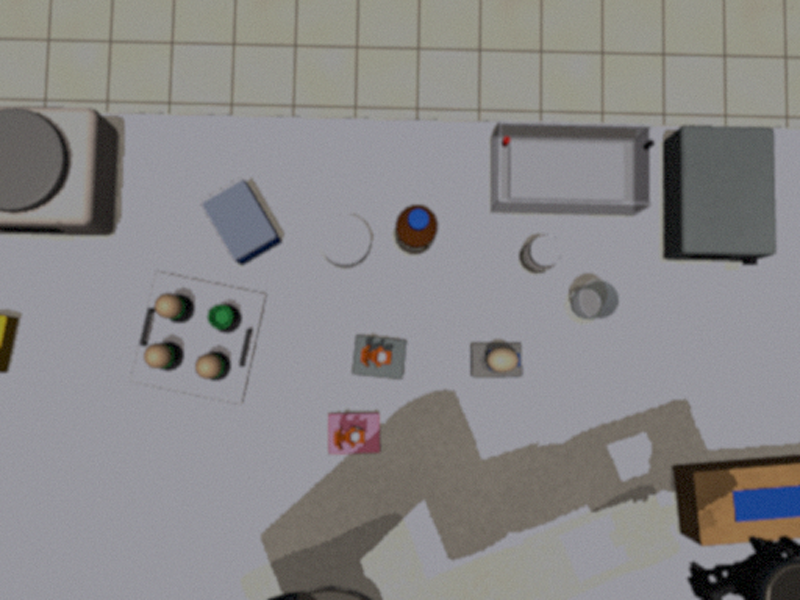

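```bash
cat > mk.py <<'E'
import cv2,numpy as np
def tile(img,cs,h,s,grid=10):
    out=[]
    for (u,v) in cs:
        c=img[v-h:v+h,u-h:u+h,::-1]
        c=cv2.resize(c,None,fx=s,fy=s,interpolation=cv2.INTER_CUBIC).copy()
        for k in range(-h,h):
            if (u+k)%grid==0:
                cv2.line(c,((k+h)*s+s//2,0),((k+h)*s+s//2,4),(0,0,255),1);cv2.putText(c,str(u+k),((k+h)*s-8,14),0,.35,(0,0,255),1)
            if (v+k)%grid==0:
                cv2.line(c,(0,(k+h)*s+s//2),(4,(k+h)*s+s//2),(0,0,255),1);cv2.putText(c,str(v+k),(6,(k+h)*s+8),0,.35,(0,0,255),1)
        out.append(c)
    return np.hstack(out)
E
python3 - <<'E'
import pickle,cv2,numpy as np
from mk import tile
d=pickle.load(open("f0.pkl","rb"))
a=tile(d["scene"]["color"],[(250,146),(283,200),(318,294)],26,5)
b=tile(d["top"]["color"],[(318,229),(243,228),(144,203)],26,5)
cv2.imwrite("pics/c0.png",np.vstack([a,b]))
E
```

```text
(no output)
```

View pics/c0.png

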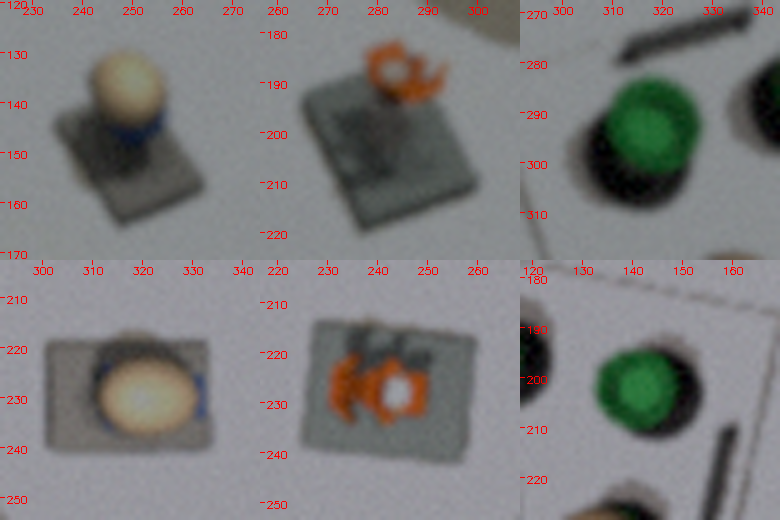

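```bash
cat > geo.py <<'E'
import numpy as np,cv2
from scipy.spatial.transform import Rotation as Ro
def ray(f,uv,pose=None):
    K=f["mtx"]; p=cv2.undistortPoints(np.array([[uv]],float),K,None)[0,0]; d=np.array([*p,1.])
    if "R" in f and pose is None: R,t=np.array(f["R"]),np.array(f["t"]); o=-R.T@t; d=R.T@d
    else:
        M=np.array(f["mount"]); Rt=Ro.from_euler("xyz",pose[1]).as_matrix()
        o=pose[0]+Rt@M[:3,3]; d=Rt@M[:3,:3]@d
    return o,d/np.linalg.norm(d)
def plane(rd,z): o,d=rd; return o+d*(z-o[2])/d[2]
def tri(*rs):
    A=sum(np.eye(3)-np.outer(d,d) for o,d in rs); b=sum((np.eye(3)-np.outer(d,d))@o for o,d in rs)
    X=np.linalg.solve(A,b); return X,[float(np.linalg.norm((np.eye(3)-np.outer(d,d))@(X-o))) for o,d in rs]
def proj(f,X,pose=None):
    if pose is None: c=np.array(f["R"])@X+f["t"]
    else:
        M=np.array(f["mount"]);Rt=Ro.from_euler("xyz",pose[1]).as_matrix()
        c=M[:3,:3].T@(Rt.T@(X-pose[0])-M[:3,3])
    p=np.array(f["mtx"])@c; return p[:2]/p[2]
E
python3 - <<'E'
import pickle,numpy as np
from geo import *
np.set_printoptions(precision=1,suppress=True)
d=pickle.load(open("f0.pkl","rb"));S,T=d["scene"],d["top"]
s=lambda x,y,c:ray(S,[[224,257,292][c]+(x-260*c)/5-.4,[120,174,268][c]+y/5-.4])
t=lambda x,y,c:ray(T,[[292,217,118][c]+(x-260*c)/5-.4,[203,202,177][c]+(y-260)/5-.4])
print("egg",tri(s(128,82,0),t(148,396,0)))
print("cup rim",tri(s(655,125,2),t(638,390,2)))
print("disc@16 scene",plane(s(636,160,2),16),"top",plane(t(653,390,2),16))
q=[plane(t(*p,1),16) for p in[(318,318),(478,340),(464,463),(302,445)]];q=np.array(q);print("restbase top",q.mean(0),q)
q=[plane(s(*p,1),16) for p in[(303,93),(363,228),(478,182),(410,60)]];print("restbase scene",np.array(q).mean(0))
print("rest ring",tri(s(392,70,1),t(396,391,1)))
q=[plane(t(*p,0),12) for p in[(46,340),(208,340),(212,452),(46,450)]];q=np.array(q);print("cradle base",q.mean(0),q)
E
```

```text
egg (array([ 526.1, -282.6,   73.6]), [0.4662336676875786, 0.4662336676875009])
cup rim (array([587.8, 193.9,  62. ]), [0.10071094484699196, 0.10071094484706336])
disc@16 scene [591.3 195.8  16. ] top [590.4 196.   16. ]
restbase top [526.8 -76.2  16. ] [[ 566.2  -35.5   16. ]
 [ 555.9 -123.7   16. ]
 [ 488.5 -117.3   16. ]
 [ 496.5  -28.4   16. ]]
restbase scene [528.5 -74.5  16. ]
rest ring (array([527.3, -79.8,  79.1]), [0.7856897036189403, 0.7856897036188986])
cradle base [ 526.1 -281.5   12. ] [[ 555.7 -235.8   12. ]
 [ 557.6 -325.3   12. ]
 [ 496.  -328.    12. ]
 [ 495.2 -236.6   12. ]]
```

```bash
cat > go.py <<'E'
import sys,numpy as np
from rig import telemetry
from scipy.spatial.transform import Rotation as Ro
# usage: go.py x y z roll pitch yaw(deg)
def rel(p,Rt,s=None):
    s=s or telemetry.sense(); R0=Ro.from_euler("xyz",s["tcp_rot"])
    dp=R0.inv().apply(np.array(p)-s["eef_pos"])/40; rv=np.degrees((R0.inv()*Rt).as_rotvec())/6
    n=max(np.linalg.norm(dp)*40/41.7,np.linalg.norm(rv)*6/7.16)
    print("dp",dp.round(3),"rot",rv.round(3),"rows>=",round(n,1),"t",round(s["clock"],2))
if __name__=="__main__":
    a=[float(v) for v in sys.argv[1:]]; rel(a[:3],Ro.from_euler("xyz",a[3:],degrees=True))
E
python3 go.py 526 -190 220 180 0 90
```

```text
dp [10.092 -5.939  0.274] rot [-9.000e-03 -6.000e-03 -1.101e+01] rows>= 11.2 t 0.15
```

Request:
play_rows --dp '[[0.8,-0.5,0],[1.7,-1,0],[2.6,-1.5,0],[3.5,-2,0.1],[4.4,-2.5,0.1]]' --rot '[[0,0,-0.9],[0,0,-1.8],[0,0,-2.7],[0,0,-3.6],[0,0,-4.5]]' --fingers 1 --grip_force 30

```text
clock: 0.57
eef_pos: [374.3, -406.6, 226.6]
tcp_rot: [-3.141, -0.0, 0.893]
contact_force: [-0.0, -0.4, -0.0]
opening: 1.005
grasp_force: 0.0
```

```bash
python3 go.py 526 -190 220 180 0 90
```

```text
dp [ 6.597 -0.44   0.168] rot [-7.000e-03 -4.000e-03 -6.472e+00] rows>= 6.3 t 0.57
```

Request:
play_rows --dp '[[1,0,0],[2,-0.1,0],[3,-0.2,0.1],[4,-0.3,0.1],[5,-0.3,0.1]]' --rot '[[0,0,-1.1],[0,0,-2.2],[0,0,-3.3],[0,0,-4.4],[0,0,-5.5]]'

```text
clock: 0.98
eef_pos: [490.7, -243.4, 223.0]
tcp_rot: [-3.141, -0.0, 1.471]
contact_force: [1.1, -1.1, 0.0]
opening: 0.999
grasp_force: 0.0
```

```bash
python3 go.py 526 -190 220 180 0 90
```

```text
dp [1.416 0.745 0.074] rot [-0.009 -0.004 -0.956] rows>= 1.5 t 0.98
```

Request:
play_rows --dp '[[0.7,0.4,0],[1.4,0.75,0.1],[1.4,0.75,0.1]]' --rot '[[0,0,-0.5],[0,0,-0.95],[0,0,-0.95]]'

```text
clock: 1.23
eef_pos: [528.6, -188.8, 218.7]
tcp_rot: [3.141, -0.002, 1.57]
contact_force: [-0.6, 0.8, -0.2]
opening: 1.003
grasp_force: 0.0
```

```bash
python3 - <<'E'
from rig import telemetry, optics
import cv2,pickle
s=telemetry.sense();print(s["eef_pos"],s["tcp_rot"],s["qpos"])
f=optics.grab_frame("wrist");pickle.dump((f,s),open("w1.pkl","wb"))
cv2.imwrite("pics/w1.png",cv2.resize(f["color"][...,::-1],(800,600),interpolation=cv2.INTER_CUBIC))
E
```

```text
[ 528.5915529  -188.83619652  218.69587842] [ 3.14104544e+00 -1.69520097e-03  1.57046159e+00] [-0.34687296  0.26746732  1.7842001   0.00200794  1.08998715 -0.34746648]
```

View pics/w1.png

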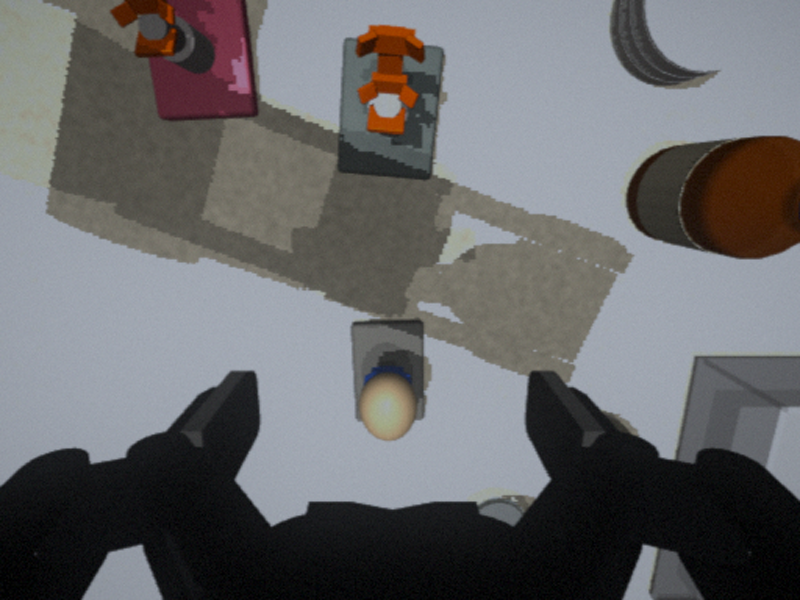

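```bash
python3 - <<'E'
import pickle,cv2,numpy as np
from geo import *
np.set_printoptions(precision=1,suppress=True)
f,s=pickle.load(open("w1.pkl","rb"));d=pickle.load(open("f0.pkl","rb"));T=d["top"]
P=(s["eef_pos"],s["tcp_rot"])
w=lambda x,y:ray(f,[(x+.5)*.64-.5,(y+.5)*.64-.5],P)
t=lambda x,y,c:ray(T,[[292,217,118][c]+(x-260*c)/5-.4,[203,202,177][c]+(y-260)/5-.4])
print("fork",tri(w(390,42),t(347,390,1)))
print("ring",tri(w(387,107),t(396,391,1)))
print("lowplate",tri(w(387,125),t(424,391,1)))
print("egg",tri(w(388,407),t(148,396,0)))
q=np.array([plane(w(*p),16) for p in[(347,40),(442,47),(432,178),(338,170)]]);print("restbase",q.mean(0),q)
a=cv2.resize(f["color"][:125,195:305,::-1],None,fx=5,fy=5,interpolation=cv2.INTER_CUBIC)[:590]
b=cv2.resize(f["color"][200:290,215:282,::-1],None,fx=3,fy=3,interpolation=cv2.INTER_CUBIC)
c=np.zeros((590,800,3),np.uint8);c[:a.shape[0],:550]=a[:590];c[:b.shape[0],560:560+b.shape[1]]=b
e=cv2.resize(T["color"][208:250,293:343,::-1],None,fx=4,fy=4,interpolation=cv2.INTER_CUBIC);c[300:300+e.shape[0],560:560+e.shape[1]]=e
cv2.imwrite("pics/c1.png",c)
for im,box in((f["color"],(200,290,215,282)),(T["color"],(208,250,293,343))):
    q=cv2.cvtColor(np.ascontiguousarray(im[box[0]:box[1],box[2]:box[3]]),cv2.COLOR_RGB2HSV)
    m=((q[...,1]>55)&(q[...,2]>110)&(q[...,0]<30)).astype(np.uint8)
    n,l,st,ce=cv2.connectedComponentsWithStats(m);k=1+st[1:,4].argmax();ys,xs=np.nonzero(l==k)
    print(st[k],ce[k]+[box[2],box[0]],"skew x",((xs-xs.mean())**3).mean()/xs.std()**3,"skew y",((ys-ys.mean())**3).mean()/ys.std()**3)
    print((l==k).sum(1)[(l==k).sum(1)>0],(l==k).sum(0)[(l==k).sum(0)>0])
E
```

```text
fork (array([526.8, -54.2, 100.5]), [0.29995481219167336, 0.2999548121915417])
ring (array([525.9, -79.4,  57.5]), [0.892226819415615, 0.8922268194155683])
lowplate (array([526.1, -93.9,  95.2]), [0.7532216521224264, 0.7532216521225608])
egg (array([ 525.5, -283.7,   65.8]), [0.28278520767631854, 0.2827852076766669])
restbase [526.5 -76.4  16. ] [[ 497.2  -31.1   16. ]
 [ 562.6  -35.4   16. ]
 [ 557.8 -122.5   16. ]
 [ 488.3 -116.8   16. ]]
[ 15  43  35  39 673] [247.9 260.8] skew x -0.17161649584478597 skew y 0.17173623193311913
[10 14 18 20 22 24 26 27 26 22 21 20 18 18 16 16 17 16 15 16 16 14 14 14
 14 15 13 16 16 16 16 18 19 22 20 18 15 11  4] [ 3 14 17 20 24 26 28 23 19 18 17 16 14 14 15 13 13 14 14 16 17 17 18 21
 22 28 33 32 30 28 26 24 20 15  4]
[ 20  16  18  14 138] [321.6 230.2] skew x -0.06806051583688622 skew y 0.064645305907845
[10 12 15 12  9  7  7  7  8  8 12 13 11  7] [ 6  9 10  8  8  8  6  6  5  6  8  7  7 10 11 10  8  5]
```

View pics/c1.png

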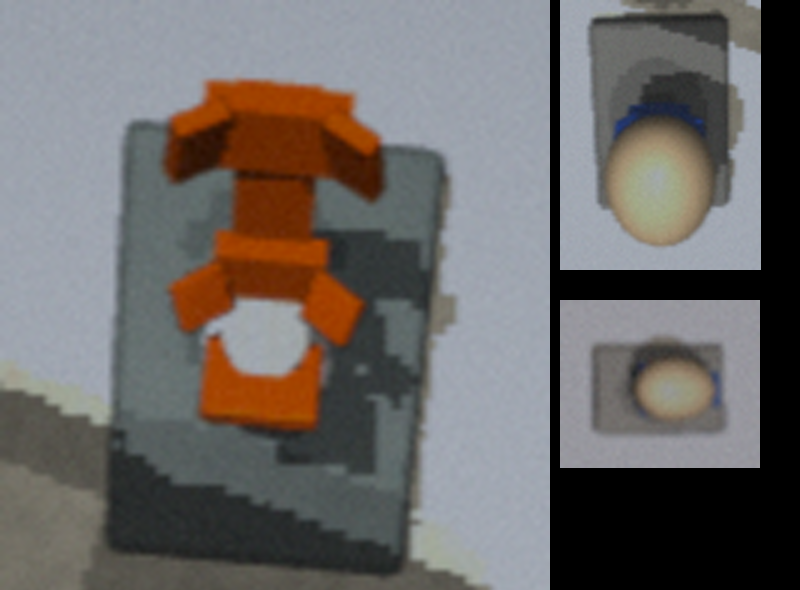

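Request:
play_rows --dp '[[-0.8,0,0.6],[-1.6,0,1.2],[-2.35,0.1,1.8],[-2.35,0.1,1.8],[-2.35,0.1,1.8]]' --rot '[[0,0,0],[0,0,0],[0,0,0],[0,0,0],[0,0,0]]'

```text
clock: 1.7
eef_pos: [528.0, -288.6, 145.5]
tcp_rot: [-3.138, -0.001, 1.561]
contact_force: [0.2, 0.7, 0.5]
opening: 0.998
grasp_force: 0.0
```

```bash
python3 - <<'E'
from rig import telemetry, optics
import cv2,pickle,numpy as np
from geo import *
s=telemetry.sense();print(s["eef_pos"],s["tcp_rot"])
f=optics.grab_frame("wrist");pickle.dump((f,s),open("w2.pkl","wb"))
P=(s["eef_pos"],s["tcp_rot"]);u,v=proj(f,np.array([525.5,-283.5,65]),P).astype(int);print(u,v)
u0,v0=u-64,v-64
c=f["color"][max(v0,0):v0+128,max(u0,0):u0+128,::-1];print(c.shape,max(u0,0),max(v0,0))
cv2.imwrite("pics/w2.png",cv2.resize(c,None,fx=4,fy=4,interpolation=cv2.INTER_CUBIC))
E
```

```text
[ 527.98857846 -288.58563354  145.4784642 ] [-3.13840806e+00 -1.45921260e-03  1.56099864e+00]
248 193
(128, 128, 3) 184 129
```

View pics/w2.png

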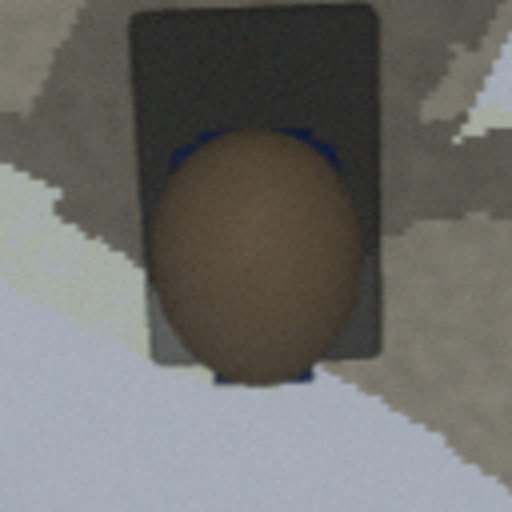

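```bash
cat > fit.py <<'E'
import pickle,numpy as np,cv2
from geo import *
from scipy.optimize import least_squares
def eggpts(c,yaw,el):
    a=np.linspace(0,np.pi,40);ph=np.linspace(0,2*np.pi,48)
    x=np.where(np.cos(a)>0,26,31)*np.cos(a);r=21.5*np.sin(a)
    X=np.stack([np.repeat(x,48),np.outer(r,np.cos(ph)).ravel(),np.outer(r,np.sin(ph)).ravel()],1)
    return c+Ro.from_euler("ZY",[yaw,-el],degrees=True).apply(X)
def res(f,P,c,yaw,el,pts):
    X=eggpts(c,yaw,el); q=np.array([proj(f,x,P) for x in X],np.float32)
    h=cv2.convexHull(q); return [cv2.pointPolygonTest(h,(float(u),float(v)),True) for u,v in pts]
E
python3 - <<'E'
from fit import *
f2,s2=pickle.load(open("w2.pkl","rb"));f1,s1=pickle.load(open("w1.pkl","rb"))
P2=(s2["eef_pos"],s2["tcp_rot"]);P1=(s1["eef_pos"],s1["tcp_rot"])
p2=[(184+(x+.5)/4-.5,129+(y+.5)/4-.5) for x,y in[(260,127),(262,385),(150,240),(362,240),(195,340),(328,340),(180,165),(338,165)]]
p1=[(215+(x-559.5)/3-.5,200+(y+.5)/3-.5) for x,y in[(660,115),(660,245),(606,182),(714,182)]]
for y0 in(90,-90):
    fun=lambda v:np.array(res(f2,P2,v[:3],v[3],20,p2)+res(f1,P1,v[:3],v[3],20,p1))
    o=least_squares(fun,[525.5,-283.5,65,y0],diff_step=1e-3);print(y0,o.x.round(1),o.cost.round(2),o.fun.round(1))
E
```

```text
90 [ 525.2 -282.7   61.1   92.7] 5.91 [ 0.3 -0.7 -0.5  0.3  2.1  1.7  0.4 -0.7  1.4 -0.8  0.3  0.6]
-90 [ 525.2 -288.2   53.9  -88. ] 30.68 [ 2.   0.8 -2.  -0.9  3.4  2.6 -0.5 -1.5  5.6  0.2 -0.1  0.3]
```

```bash
python3 go.py 525.4 -283 42 180 0 91
```

```text
dp [ 0.118 -0.078  2.617] rot [-0.015 -0.009 -0.251] rows>= 2.5 t 1.75
```

Request:
play_rows --dp '[[0.12,-0.08,0.6],[0.12,-0.08,1.2],[0.12,-0.08,1.8],[0.12,-0.08,2.3],[0.12,-0.08,2.6]]' --rot '[[0,0,-0.25],[0,0,-0.25],[0,0,-0.25],[0,0,-0.25],[0,0,-0.25]]'

```text
clock: 2.17
eef_pos: [526.1, -281.3, 42.6]
tcp_rot: [-3.141, -0.0, 1.591]
contact_force: [-0.3, 0.1, -0.1]
opening: 1.0
grasp_force: 0.0
```

Request:
play_rows --dp '[[0,0,0],[0,0,0]]' --rot '[[0,0,0],[0,0,0]]'

```text
clock: 2.33
eef_pos: [526.8, -282.0, 44.0]
tcp_rot: [3.141, 0.0, 1.591]
contact_force: [-0.1, 0.4, 0.4]
opening: 0.998
grasp_force: 0.0
```

```bash
python3 go.py 525.4 -283 42 180 0 91
```

```text
dp [-0.024 -0.036  0.05 ] rot [0.002 0.001 0.026] rows>= 0.1 t 2.33
```

Request:
play_rows --dp '[[-0.02,-0.03,0.04],[-0.02,-0.03,0.04],[-0.02,-0.03,0.04],[-0.02,-0.03,0.04],[-0.02,-0.03,0.04]]' --rot '[[0,0,0],[0,0,0],[0,0,0],[0,0,0],[0,0,0]]' --fingers 0 --grip_force 30

```text
clock: 2.75
eef_pos: [525.5, -283.4, 42.8]
tcp_rot: [3.141, 0.001, 1.591]
contact_force: [-3.5, 0.6, 7.7]
opening: 0.483
grasp_force: 29.3
```

Request:
play_rows --dp '[[0,0,0],[0,0,0],[0,0,0],[0,0,0],[0,0,0]]' --rot '[[0,0,0],[0,0,0],[0,0,0],[0,0,0],[0,0,0]]'

```text
clock: 3.17
eef_pos: [525.5, -283.4, 42.8]
tcp_rot: [3.141, 0.001, 1.591]
contact_force: [-1.9, -0.0, 6.9]
opening: 0.486
grasp_force: 29.3
```

```bash
cat > lean.py <<'E'
import sys,numpy as np
from go import rel,Ro
# usage: lean.py cx cy cz xyaw lean(deg, + = hand towards x) off(mm centre behind TCP)
a=[float(v) for v in sys.argv[1:]]
t,l=np.radians(a[3]),np.radians(a[4]); xr=np.array([np.cos(t),np.sin(t),0])
z=-np.cos(l)*np.array([0,0,1])-np.sin(l)*xr; y=np.array([np.sin(t),-np.cos(t),0]); x=np.cross(y,z)
p=np.array(a[:3])+a[5]*z; print(p.round(1)); rel(p,Ro.from_matrix(np.c_[x,y,z]))
E
python3 lean.py 526.8 -75.8 165 85 -35 22.2
```

```text
[527.9 -63.1 146.8]
dp [ 5.504  0.17  -2.603] rot [-0.307  5.833  0.992] rows>= 5.8 t 3.17
```

Request:
play_rows --dp '[[0,0,-0.2],[0,0,-0.6],[0,0,-1.2],[0,0,-1.8],[0,0,-2.4]]' --rot '[[0,0,0],[0,0,0],[0,0,0],[0,0,0],[0,0,0]]'

```text
clock: 3.58
eef_pos: [525.3, -283.0, 139.2]
tcp_rot: [3.142, -0.0, 1.591]
contact_force: [-0.1, 0.4, -1.8]
opening: 0.48
grasp_force: 30.5
```

```bash
python3 lean.py 526.8 -75.8 165 85 -35 22.2
```

```text
[527.9 -63.1 146.8]
dp [ 5.495  0.174 -0.189] rot [-0.312  5.827  0.99 ] rows>= 5.3 t 3.58
```

Request:
play_rows --dp '[[0.7,0,-0.4],[1.4,0,-0.6],[2.2,0.05,-0.6],[3,0.1,-0.6],[3.8,0.1,-0.5]]' --rot '[[0,0.8,0.1],[-0.1,1.6,0.3],[-0.1,2.4,0.4],[-0.2,3.2,0.6],[-0.2,4,0.7]]'

```text
clock: 4.0
eef_pos: [527.7, -130.2, 159.9]
tcp_rot: [3.132, -0.422, 1.518]
contact_force: [-0.3, -0.8, -1.9]
opening: 0.484
grasp_force: 30.4
```

```bash
python3 lean.py 526.8 -75.8 165 85 -35 22.2
```

```text
[527.9 -63.1 146.8]
dp [ 1.395 -0.092  0.984] rot [-0.068  1.802  0.295] rows>= 1.6 t 4.0
```

Request:
play_rows --dp '[[0.5,0,0.3],[1,-0.05,0.7],[1.4,-0.09,0.98],[1.4,-0.09,0.98],[1.4,-0.09,0.98]]' --rot '[[0,0.7,0.1],[0,1.3,0.2],[-0.07,1.8,0.3],[-0.07,1.8,0.3],[-0.07,1.8,0.3]]'

```text
clock: 4.42
eef_pos: [526.3, -64.0, 144.6]
tcp_rot: [-3.136, -0.607, 1.482]
contact_force: [0.5, -0.2, 0.2]
opening: 0.482
grasp_force: 30.5
```

```bash
python3 lean.py 526.8 -75.8 165 85 -35 22.2; python3 - <<'E'
from rig import telemetry, optics
import cv2,pickle,numpy as np
from geo import *
s=telemetry.sense();print(s["eef_pos"],s["tcp_rot"],s["contact_force"])
d={n:optics.grab_frame(n) for n in("wrist","scene","top")};pickle.dump((d,s),open("w3.pkl","wb"))
P=(s["eef_pos"],s["tcp_rot"])
print([proj(d[n],np.array([526.8,-75.8,105]),P if n=="wrist" else None) for n in d])
o=np.zeros((600,800,3),np.uint8)
o[:384,:512]=d["wrist"]["color"][...,::-1]
u,v=proj(d["scene"],np.array([526.8,-75.8,135])).astype(int);c=cv2.resize(d["scene"]["color"][v-36:v+36,u-36:u+36,::-1],(288,288),interpolation=cv2.INTER_CUBIC);o[:288,512:]=c
u,v=proj(d["top"],np.array([526.8,-75.8,135])).astype(int);c=cv2.resize(d["top"]["color"][v-36:v+36,u-36:u+36,::-1],(288,288),interpolation=cv2.INTER_CUBIC);o[300:588,512:]=c
cv2.imwrite("pics/w3.png",o)
E
```

```text
[527.9 -63.1 146.8]
dp [ 0.053  0.038 -0.03 ] rot [-0.042  0.039 -0.013] rows>= 0.1 t 4.42
[526.29794842 -64.03383956 144.62801145] [-3.13621895 -0.60672908  1.48187082] [ 0.48843275 -0.24508165  0.21477347]
[array([253.92459482, 269.19205916]), array([284.95050251, 183.331424  ]), array([242.41033571, 227.65849716])]
```

View pics/w3.png

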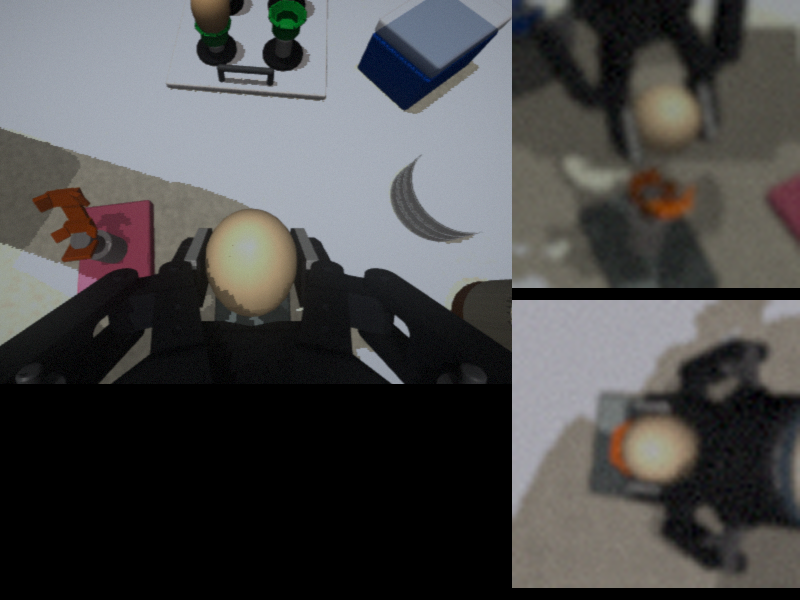

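Request:
play_rows --dp '[[-0.15,0.04,0.2],[-0.3,0.04,0.42],[-0.45,0.04,0.66],[-0.6,0.04,0.89],[-0.6,0.04,0.89]]' --rot '[[0,0,0],[0,0,0],[0,0,0],[0,0,0],[0,0,0]]'

```text
clock: 4.98
eef_pos: [526.6, -62.8, 99.0]
tcp_rot: [-3.132, -0.609, 1.479]
contact_force: [-0.5, 0.4, -1.6]
opening: 0.48
grasp_force: 30.5
```

Request:
play_rows --dp '[[0,0,0],[0,0,0]]' --rot '[[0,0,0],[0,0,0]]'

```text
clock: 5.15
eef_pos: [528.0, -63.3, 101.5]
tcp_rot: [-3.136, -0.608, 1.481]
contact_force: [0.6, -0.5, -0.3]
opening: 0.479
grasp_force: 30.5
```

```bash
python3 lean.py 526.8 -75.8 105 85 -35 22.2;python3 -c "
from rig import telemetry
print(telemetry.sense()['wrist_torque'])"
```

```text
[527.9 -63.1  86.8]
dp [-0.207 -0.002  0.304] rot [-0.038  0.026 -0.019] rows>= 0.4 t 5.15
[-0.27846604  0.0126755  -0.0077396 ]
```

Request:
play_rows --dp '[[-0.03,0,0.04],[-0.06,0,0.08],[-0.09,0,0.12],[-0.11,0,0.16],[-0.11,0,0.16]]' --rot '[[0,0,0],[0,0,0],[0,0,0],[0,0,0],[0,0,0]]'

```text
clock: 5.57
eef_pos: [527.9, -63.2, 93.7]
tcp_rot: [-3.137, -0.608, 1.481]
contact_force: [0.2, -0.2, 0.4]
opening: 0.485
grasp_force: 30.5
```

Request:
play_rows --dp '[[-0.02,0,0.03],[-0.04,0,0.06],[-0.06,0,0.08],[-0.06,0,0.08],[-0.06,0,0.08]]' --rot '[[0,0,0],[0,0,0],[0,0,0],[0,0,0],[0,0,0]]'

```text
clock: 5.98
eef_pos: [528.0, -63.5, 89.9]
tcp_rot: [-3.137, -0.608, 1.481]
contact_force: [-0.2, -0.1, 0.5]
opening: 0.485
grasp_force: 30.5
```

Request:
play_rows --dp '[[-0.015,0,0.02],[-0.03,0,0.04],[-0.03,0,0.04],[-0.03,0,0.04]]' --rot '[[0,0,0],[0,0,0],[0,0,0],[0,0,0]]'

```text
clock: 6.32
eef_pos: [528.0, -63.6, 88.0]
tcp_rot: [-3.137, -0.608, 1.482]
contact_force: [-1.7, -1.3, 0.7]
opening: 0.481
grasp_force: 30.6
```

Request:
play_rows --dp '[[-0.015,0,0.02],[-0.03,0,0.04],[-0.03,0,0.04],[-0.03,0,0.04]]' --rot '[[0,0,0],[0,0,0],[0,0,0],[0,0,0]]'

```text
clock: 6.65
eef_pos: [528.0, -63.6, 86.0]
tcp_rot: [-3.137, -0.608, 1.482]
contact_force: [-2.2, -1.8, 1.3]
opening: 0.483
grasp_force: 30.7
```

Request:
play_rows --dp '[[-0.02,-0.03,0.01],[-0.045,-0.03,0.02],[-0.045,-0.03,0.02],[-0.045,-0.03,0.02]]' --rot '[[0,0,0],[0,0,0],[0,0,0],[0,0,0]]'

```text
clock: 6.98
eef_pos: [526.8, -64.3, 84.3]
tcp_rot: [-3.137, -0.608, 1.481]
contact_force: [-0.1, 0.3, 0.9]
opening: 0.481
grasp_force: 30.6
```

Request:
play_rows --dp '[[-0.02,0,0.01],[-0.045,0,0.02],[-0.045,0,0.02],[-0.045,0,0.02]]' --rot '[[0,0,0],[0,0,0],[0,0,0],[0,0,0]]'

```text
clock: 7.32
eef_pos: [526.6, -65.2, 82.7]
tcp_rot: [-3.137, -0.609, 1.481]
contact_force: [1.1, 2.7, 2.6]
opening: 0.479
grasp_force: 30.5
```

Request:
play_rows --dp '[[0.025,0.012,-0.013],[0.025,0.012,-0.013],[0.025,0.012,-0.013]]' --rot '[[0,0,0],[0,0,0],[0,0,0]]'

```text
clock: 7.57
eef_pos: [526.8, -64.9, 83.6]
tcp_rot: [-3.136, -0.608, 1.482]
contact_force: [-0.2, 2.8, 1.3]
opening: 0.478
grasp_force: 30.5
```

Request:
play_rows --dp '[[0,0,0],[0,0,0],[0,0,0],[0,0,0]]' --rot '[[0,0,0],[0,0,0],[0,0,0],[0,0,0]]' --fingers 0.6

```text
clock: 7.9
eef_pos: [527.2, -65.3, 83.5]
tcp_rot: [-3.137, -0.607, 1.482]
contact_force: [-0.6, -0.3, -0.0]
opening: 0.599
grasp_force: 0.0
```

Request:
play_rows --dp '[[0,0,0],[0,0,0],[0,0,0]]' --rot '[[0,0,0],[0,0,0],[0,0,0]]' --fingers 1

```text
clock: 8.15
eef_pos: [527.2, -65.1, 83.6]
tcp_rot: [-3.137, -0.608, 1.482]
contact_force: [-0.3, 1.3, -0.5]
opening: 0.987
grasp_force: 0.0
```

```bash
python3 - <<'E'
from rig import telemetry, optics
import cv2,pickle,numpy as np
from geo import *
s=telemetry.sense();print(s["eef_pos"],s["opening"],s["contact_force"])
d={n:optics.grab_frame(n) for n in("wrist","scene","top")};pickle.dump((d,s),open("w4.pkl","wb"))
o=np.zeros((600,800,3),np.uint8)
o[:384,:512]=d["wrist"]["color"][...,::-1]
u,v=proj(d["scene"],np.array([526.8,-75.8,105])).astype(int);c=cv2.resize(d["scene"]["color"][v-36:v+36,u-36:u+36,::-1],(288,288),interpolation=cv2.INTER_CUBIC);o[:288,512:]=c
u,v=proj(d["top"],np.array([526.8,-75.8,105])).astype(int);c=cv2.resize(d["top"]["color"][v-36:v+36,u-36:u+36,::-1],(288,288),interpolation=cv2.INTER_CUBIC);o[300:588,512:]=c
cv2.imwrite("pics/w4.png",o)
E
```

```text
[527.15931172 -65.09175063  83.5605473 ] 0.9873181501499585 [-0.28953098  1.34531019 -0.47750655]
```

View pics/w4.png

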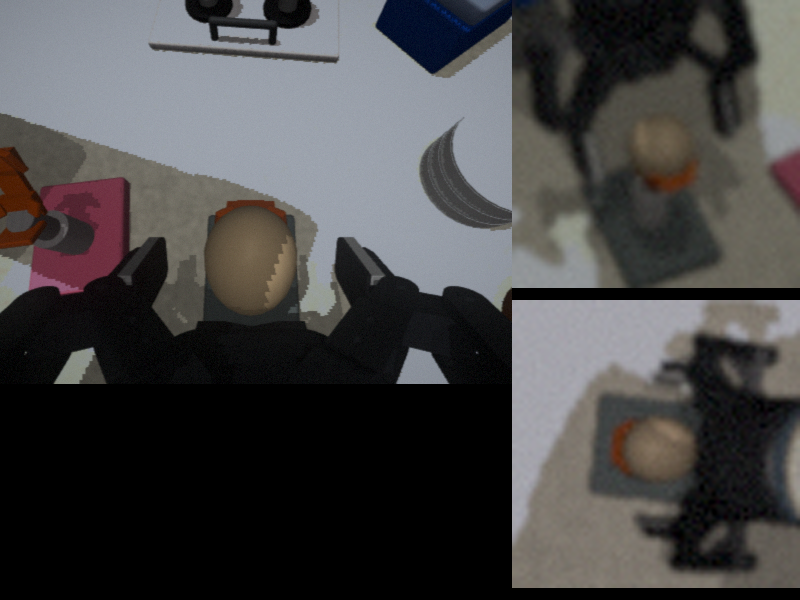

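Request:
play_rows --dp '[[0,0,-0.4],[0,0,-1],[0,0,-1.8],[0,0,-2.6],[0,0,-3.2]]' --rot '[[0,0,0],[0,0,0],[0,0,0],[0,0,0],[0,0,0]]'

```text
clock: 8.72
eef_pos: [521.4, -139.3, 190.6]
tcp_rot: [-3.138, -0.607, 1.482]
contact_force: [1.0, 0.0, -0.1]
opening: 1.0
grasp_force: 0.0
```

```bash
python3 lean.py 526.6 -77 150 85 0 -70;  python3 lean.py 526.6 -77 104 85 35 -75
```

```text
[526.6 -77.  220. ]
dp [ 1.702 -0.008  0.287] rot [-2.600e-02 -5.795e+00 -4.000e-03] rows>= 4.9 t 8.72
[530.3 -34.1 165.4]
dp [ 1.807 -0.004  2.021] rot [-2.7000e-02 -1.1628e+01  4.0000e-03] rows>= 9.7 t 8.72
```

Request:
play_rows --dp '[[0.2,0,-0.3],[0.6,0,-0.2],[1,0,0],[1.35,0,0.15],[1.7,0,0.3]]' --rot '[[0,-1.15,0],[0,-2.3,0],[0,-3.5,0],[0,-4.6,0],[0,-5.8,0]]'

```text
clock: 9.13
eef_pos: [527.5, -75.4, 219.4]
tcp_rot: [3.14, 0.004, 1.483]
contact_force: [0.2, 0.8, -0.7]
opening: 1.001
grasp_force: 0.0
```

```bash
python3 lean.py 526.6 -77 104 85 35 -75
```

```text
[530.3 -34.1 165.4]
dp [ 1.039 -0.022  1.345] rot [ 0.01  -5.797 -0.009] rows>= 4.9 t 9.13
```

Request:
play_rows --dp '[[0.4,0,0.2],[0.7,0,0.4],[0.95,0,0.7],[1,0,1],[1.04,-0.02,1.34]]' --rot '[[0,-1.15,0],[0,-2.3,0],[0,-3.5,0],[0,-4.6,0],[0,-5.8,0]]'

```text
clock: 9.55
eef_pos: [530.8, -32.5, 165.3]
tcp_rot: [3.14, 0.61, 1.485]
contact_force: [0.4, -0.1, -0.8]
opening: 1.008
grasp_force: 0.0
```

Request:
play_rows --dp '[[0,0,0],[0,0,0]]' --rot '[[0,0,0],[0,0,0]]'

```text
clock: 9.72
eef_pos: [528.5, -32.5, 162.4]
tcp_rot: [-3.131, 0.605, 1.494]
contact_force: [-0.5, -0.6, -0.2]
opening: 1.005
grasp_force: 0.0
```

```bash
python3 lean.py 526.6 -77 104 85 35 17;python3 - <<'E'
from rig import telemetry, optics
import cv2,pickle,numpy as np
from geo import *
s=telemetry.sense();print(s["eef_pos"],s["tcp_rot"],s["qpos"])
d={n:optics.grab_frame(n) for n in("wrist","scene","top")};pickle.dump((d,s),open("w5.pkl","wb"))
P=(s["eef_pos"],s["tcp_rot"])
u,v=proj(d["wrist"],np.array([526.6,-77,104]),P).astype(int)
print([proj(d[n],np.array([526.6,-77,104]),P if n=="wrist" else None) for n in d])
o=np.zeros((600,800,3),np.uint8)
c=d["wrist"]["color"][max(v-75,0):v+75,u-64:u+64,::-1];print(u-64,max(v-75,0));c=cv2.resize(c,None,fx=4,fy=4,interpolation=cv2.INTER_CUBIC);o[:c.shape[0],:c.shape[1]]=c[:600]
u,v=proj(d["scene"],np.array([526.8,-75.8,105])).astype(int);c=cv2.resize(d["scene"]["color"][v-36:v+36,u-36:u+36,::-1],(288,288),interpolation=cv2.INTER_CUBIC);o[:288,512:]=c;print(u-36,v-36)
cv2.imwrite("pics/w5.png",o)
E
```

```text
[525.8 -86.7  90.1]
dp [-0.088  0.059  2.259] rot [-0.045 -0.056  0.079] rows>= 2.2 t 9.72
[528.52072847 -32.45047834 162.41331877] [-3.13121142  0.60494568  1.49353924] [ 0.28454555  0.42536742  1.85729945 -0.60700274  1.18366505  0.69353641]
[array([254.08137919, 206.33244938]), array([284.75889282, 183.16526567]), array([242.87982223, 227.74920971])]
190 131
248 147
```

View pics/w5.png

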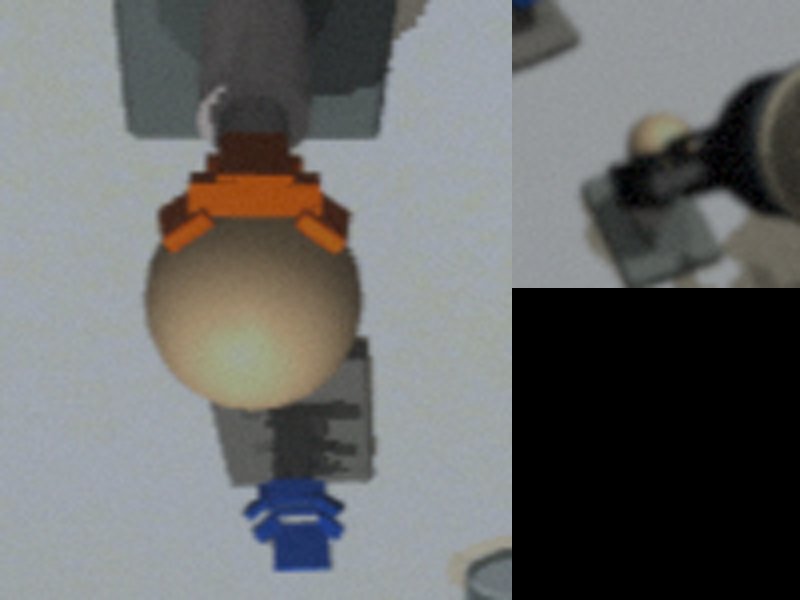

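Request:
play_rows --dp '[[-0.02,0,0.4],[-0.04,0.01,0.8],[-0.06,0.02,1.2],[-0.06,0.02,1.4],[-0.06,0.02,1.4]]' --rot '[[0,0,0],[0,0,0],[0,0,0],[0,0,0],[0,0,0]]'

```text
clock: 10.28
eef_pos: [526.4, -69.6, 119.6]
tcp_rot: [-3.137, 0.605, 1.484]
contact_force: [-0.3, -0.2, 0.7]
opening: 0.999
grasp_force: 0.0
```

Request:
play_rows --dp '[[0,0,0],[0,0,0]]' --rot '[[0,0,0],[0,0,0]]'

```text
clock: 10.45
eef_pos: [527.7, -67.8, 120.5]
tcp_rot: [-3.139, 0.605, 1.485]
contact_force: [-0.0, -0.5, -0.1]
opening: 1.005
grasp_force: 0.0
```

```bash
python3 lean.py 526.6 -77 104 85 35 17
```

```text
[525.8 -86.7  90.1]
dp [ 0.041 -0.005  0.897] rot [-0.018 -0.059  0.009] rows>= 0.9 t 10.45
```

Request:
play_rows --dp '[[0.01,0,0.3],[0.03,0,0.6],[0.03,-0.01,0.9],[0.03,-0.01,0.9],[0.03,-0.01,0.9]]' --rot '[[0,0,0],[0,0,0],[0,-0.05,0],[0,-0.05,0],[0,-0.05,0]]'

```text
clock: 10.87
eef_pos: [523.9, -87.5, 88.1]
tcp_rot: [-3.134, 0.612, 1.488]
contact_force: [0.0, -0.9, 0.3]
opening: 1.0
grasp_force: 0.0
```

Request:
play_rows --dp '[[0,0,0],[0,0,0],[0,0,0],[0,0,0],[0,0,0]]' --rot '[[0,0,0],[0,0,0],[0,0,0],[0,0,0],[0,0,0]]' --fingers 0 --grip_force 30

```text
clock: 11.28
eef_pos: [525.2, -86.8, 89.4]
tcp_rot: [-3.138, 0.611, 1.487]
contact_force: [1.2, 1.5, -0.7]
opening: 0.479
grasp_force: 30.1
```

Request:
play_rows --dp '[[0,0,0],[0,0,0],[0,0,0],[0,0,0]]' --rot '[[0,0,0],[0,0,0],[0,0,0],[0,0,0]]'

```text
clock: 11.62
eef_pos: [525.0, -86.9, 89.2]
tcp_rot: [-3.137, 0.611, 1.487]
contact_force: [0.2, 1.1, -0.4]
opening: 0.482
grasp_force: 30.2
```

Request:
play_rows --dp '[[-0.1,0,-0.15],[-0.3,0,-0.4],[-0.5,0,-0.7],[-0.8,0,-1.1],[-1.1,0,-1.6]]' --rot '[[0,0,0],[0,0,0],[0,0,0],[0,0,0],[0,0,0]]'

```text
clock: 12.03
eef_pos: [524.6, -86.7, 168.4]
tcp_rot: [-3.136, 0.611, 1.487]
contact_force: [-0.4, 0.5, -0.4]
opening: 0.478
grasp_force: 30.4
```

```bash
python3 - <<'E'
import pickle,numpy as np
from geo import *
np.set_printoptions(precision=1,suppress=True)
d=pickle.load(open("f0.pkl","rb"));T,S=d["top"],d["scene"];D,s=pickle.load(open("w3.pkl","rb"));P=(s["eef_pos"],s["tcp_rot"])
w=lambda u,v:ray(D["wrist"],[u,v],P)
c8=lambda f,x,y:ray(f,[(x+.5)*.64-.5,(y+.5)*.64-.5])
print("disc w",plane(w(286,54),16))
rt=ray(T,[141.2,202.6]);rs=ray(S,[318.6,292.6]);rw=w(287,17)
print("rim 3",tri(rt,rs,rw),tri(rt,rw))
q=np.array([plane(c8(T,*p),10) for p in[(155,272),(267,293),(243,403),(131,382)]]);print("carrier",q,q.mean(0))
e=q-np.roll(q,-1,0);print(np.degrees(np.arctan2(e[:,1],e[:,0]))%90)
for n,p in dict(a=(170,306),b=(160,356),c=(210,366)).items(): print(n,plane(c8(T,*p),80))
E
python3 go.py 560 130 190 180 0 85
```

```text
disc w [591.4 188.3  16. ]
rim 3 (array([587.9, 194. ,  62.8]), [0.28167445940699, 0.19265940153593128, 0.14425506646862782]) (array([587.7, 193.7,  63.2]), [0.13868127183846138, 0.13868127183825352])
carrier [[667.7 325.2  10. ]
 [634.6 125.6  10. ]
 [440.2 161.2  10. ]
 [472.7 358.6  10. ]] [553.8 242.6  10. ]
[80.6 79.6 80.6 80.3]
a [603.  275.7  80. ]
b [519.3 288.7  80. ]
c [504.5 205.   80. ]
dp [ 4.172  0.409 -3.585] rot [-0.044  5.835  0.017] rows>= 5.3 t 12.03
```

```bash
python3 go.py 588.5 194 170 180 0 125.5;python3 go.py 545 20 195 180 0 100
```

```text
dp [ 5.813  0.983 -4.128] rot [-2.103  5.571 -6.518] rows>= 7.4 t 12.03
dp [ 1.83   0.274 -2.097] rot [-0.808  5.795 -2.404] rows>= 5.3 t 12.03
```

Request:
play_rows --dp '[[0.2,0,-0.5],[0.6,0.05,-1],[1,0.1,-1.4],[1.4,0.2,-1.8],[1.83,0.27,-2.1]]' --rot '[[-0.1,1.1,-0.4],[-0.3,2.2,-0.9],[-0.5,3.3,-1.4],[-0.6,4.4,-1.8],[-0.8,5.4,-2.3]]'

```text
clock: 12.45
eef_pos: [547.1, 21.9, 197.6]
tcp_rot: [3.136, 0.037, 1.739]
contact_force: [0.3, -0.1, -2.0]
opening: 0.48
grasp_force: 30.4
```

```bash
python3 go.py 588.5 194 170 180 0 125.5
```

```text
dp [4.091 1.74  0.552] rot [-0.026  0.355 -4.305] rows>= 4.3 t 12.45
```

Request:
play_rows --dp '[[0.7,0.3,0],[1.5,0.6,0.1],[2.3,0.9,0.1],[3.1,1.3,0.2],[3.7,1.6,0.4]]' --rot '[[0,0.1,-0.8],[0,0.2,-1.6],[0,0.3,-2.4],[0,0.3,-3.2],[0,0.35,-3.9]]'

```text
clock: 12.87
eef_pos: [585.5, 178.7, 173.9]
tcp_rot: [-3.135, 0.002, 2.15]
contact_force: [-0.0, -0.0, 1.0]
opening: 0.481
grasp_force: 30.4
```

Request:
play_rows --dp '[[0,0,0],[0,0,0]]' --rot '[[0,0,0],[0,0,0]]'

```text
clock: 13.03
eef_pos: [584.1, 177.3, 172.1]
tcp_rot: [-3.131, 0.002, 2.147]
contact_force: [-0.9, -0.4, 0.8]
opening: 0.479
grasp_force: 30.5
```

```bash
python3 go.py 588.5 194 120 180 0 125.5
```

```text
dp [0.293 0.334 1.299] rot [-0.103  0.014 -0.417] rows>= 1.3 t 13.03
```

Request:
play_rows --dp '[[0.2,0.2,0],[0.29,0.33,0.1],[0.29,0.33,0.6],[0.29,0.33,1],[0.29,0.33,1.3]]' --rot '[[-0.05,0,-0.4],[-0.1,0,-0.4],[-0.1,0,-0.4],[-0.1,0,-0.4],[-0.1,0,-0.4]]'

```text
clock: 13.45
eef_pos: [588.2, 191.7, 118.7]
tcp_rot: [-3.141, 0.002, 2.184]
contact_force: [-0.2, -0.5, -1.2]
opening: 0.483
grasp_force: 30.5
```

Request:
play_rows --dp '[[0,0,0],[0,0,0]]' --rot '[[0,0,0],[0,0,0]]'

```text
clock: 13.62
eef_pos: [588.4, 192.0, 119.1]
tcp_rot: [-3.14, 0.001, 2.185]
contact_force: [-0.7, -0.1, 0.3]
opening: 0.48
grasp_force: 30.5
```

```bash
python3 go.py 588.5 194 90 180 0 125.5; python3 - <<'E'
from rig import telemetry, optics
import cv2,pickle,numpy as np
from fit import *
s=telemetry.sense();print(s["eef_pos"],s["tcp_rot"],s["contact_force"])
d={n:optics.grab_frame(n) for n in("wrist","scene","top")};pickle.dump((d,s),open("w6.pkl","wb"))
f=d["wrist"];P=(np.zeros(3),np.zeros(3))  # tool frame
def model(v): # centre x,y,z ; axis tilt about tool y (deg): axis=-z rotated
    a=np.linspace(0,np.pi,40);ph=np.linspace(0,2*np.pi,48)
    x=np.where(np.cos(a)>0,26,31)*np.cos(a);r=21.5*np.sin(a)
    X=np.stack([np.outer(r,np.cos(ph)).ravel(),np.outer(r,np.sin(ph)).ravel(),-np.repeat(x,48)],1)
    X=Ro.from_euler("y",v[3],degrees=True).apply(X)+v[:3]
    q=np.array([proj(f,x,P) for x in X],np.float32);return cv2.convexHull(q)
h=model([0,0,-17,0]);x0,y0,w,hh=cv2.boundingRect(h);print("pred box",x0,y0,w,hh)
im=f["color"];q=cv2.cvtColor(np.ascontiguousarray(im),cv2.COLOR_RGB2HSV)
b=(slice(y0-15,y0+hh+15),slice(x0-10,x0+w+10));print(q[y0+hh//2,x0+w//2])
m=np.zeros(im.shape[:2],np.uint8);m[b]=((q[...,1]>45)&(q[...,0]<28)&(q[...,2]>60))[b]
n,l,st,ce=cv2.connectedComponentsWithStats(m);k=1+st[1:,4].argmax();print(st[k])
c=cv2.convexHull(cv2.findContours((l==k).astype(np.uint8),0,2)[0][0])[:,0].astype(float);print(c.astype(int).tolist())
np.save("hull.npy",c)
E
```

```text
dp [0.04  0.032 0.728] rot [-0.013  0.013 -0.053] rows>= 0.7 t 13.62
[588.3682645  192.01091327 119.1084796 ] [-3.14025015e+00  1.33789398e-03  2.18482957e+00] [-0.72698313 -0.1299866   0.34211274]
pred box 206 211 92 100
[ 20  83 108]
[ 207  211   89   98 6828]
[[255, 211], [260, 212], [264, 213], [268, 215], [275, 219], [280, 223], [286, 230], [289, 235], [292, 242], [293, 245], [294, 250], [295, 258], [295, 266], [292, 280], [287, 288], [283, 294], [281, 296], [275, 301], [265, 306], [258, 308], [244, 308], [240, 307], [234, 305], [228, 302], [223, 298], [217, 292], [209, 280], [207, 269], [207, 253], [208, 247], [209, 244], [213, 234], [218, 227], [227, 218], [238, 213], [242, 212], [247, 211]]
```

Request:
play_rows --dp '[[0.04,0.03,0.25],[0.04,0.03,0.5],[0.04,0.03,0.75],[0.04,0.03,0.9],[0.04,0.03,0.9]]' --rot '[[0,0,0],[0,0,0],[0,0,0],[0,0,0],[0,0,0]]'

```text
clock: 14.18
eef_pos: [587.4, 194.2, 80.9]
tcp_rot: [-3.138, 0.001, 2.186]
contact_force: [-0.2, -0.2, -0.4]
opening: 0.475
grasp_force: 30.5
```

Request:
play_rows --dp '[[0,0,0.05],[0,0,0.1],[0,0,0.1],[0,0,0.1]]' --rot '[[0,0,0],[0,0,0],[0,0,0],[0,0,0]]'

```text
clock: 14.52
eef_pos: [588.9, 194.6, 79.4]
tcp_rot: [-3.142, 0.002, 2.186]
contact_force: [0.1, 0.1, -0.6]
opening: 0.481
grasp_force: 30.5
```

Request:
play_rows --dp '[[0,0,0.05],[0,0,0.1],[0,0,0.1],[0,0,0.1]]' --rot '[[0,0,0],[0,0,0],[0,0,0],[0,0,0]]'

```text
clock: 14.85
eef_pos: [588.7, 194.5, 75.1]
tcp_rot: [-3.141, 0.002, 2.186]
contact_force: [-0.5, 0.9, -0.1]
opening: 0.48
grasp_force: 30.5
```

Request:
play_rows --dp '[[0,0,0.05],[0,0,0.08],[0,0,0.08],[0,0,0.08]]' --rot '[[0,0,0],[0,0,0],[0,0,0],[0,0,0]]'

```text
clock: 15.18
eef_pos: [588.7, 194.5, 71.8]
tcp_rot: [-3.141, 0.002, 2.186]
contact_force: [-0.5, 0.4, -0.9]
opening: 0.479
grasp_force: 30.5
```

Request:
play_rows --dp '[[0,0,0.03],[0,0,0.05],[0,0,0.05],[0,0,0.05]]' --rot '[[0,0,0],[0,0,0],[0,0,0],[0,0,0]]'

```text
clock: 15.52
eef_pos: [588.8, 194.5, 69.9]
tcp_rot: [-3.141, 0.002, 2.186]
contact_force: [0.3, -1.0, -0.7]
opening: 0.477
grasp_force: 30.5
```

Request:
play_rows --dp '[[0,0,0.03],[0,0,0.05],[0,0,0.05],[0,0,0.05]]' --rot '[[0,0,0],[0,0,0],[0,0,0],[0,0,0]]'

```text
clock: 15.85
eef_pos: [588.8, 194.5, 68.0]
tcp_rot: [-3.141, 0.002, 2.186]
contact_force: [-0.0, -0.6, 1.8]
opening: 0.482
grasp_force: 30.6
```

Request:
play_rows --dp '[[0,0,0],[0,0,0]]' --rot '[[0,0,0],[0,0,0]]'

```text
clock: 16.02
eef_pos: [588.8, 194.5, 68.0]
tcp_rot: [-3.141, 0.002, 2.186]
contact_force: [0.1, -1.3, 1.2]
opening: 0.481
grasp_force: 30.6
```

Request:
play_rows --dp '[[0,0,0.02],[0,0,0.035],[0,0,0.035],[0,0,0.035]]' --rot '[[0,0,0],[0,0,0],[0,0,0],[0,0,0]]'

```text
clock: 16.35
eef_pos: [588.8, 194.5, 66.6]
tcp_rot: [-3.141, 0.002, 2.186]
contact_force: [-0.1, -1.7, 2.4]
opening: 0.48
grasp_force: 30.7
```

```bash
python3 - <<'E'
from rig import telemetry, optics
import cv2,pickle,numpy as np
from geo import *
s=telemetry.sense();print(s["eef_pos"],s["contact_force"],s["wrist_torque"])
d={n:optics.grab_frame(n) for n in("wrist","scene","top")};pickle.dump((d,s),open("w7.pkl","wb"))
print(telemetry.sense()["contact_force"])
E
```

```text
[588.83345182 194.52139092  66.60362569] [-0.07620876 -1.65504617  2.44575129] [-0.19544933  0.05048667  0.0073879 ]
[-0.41199082 -1.18236139  2.43736302]
```

Request:
play_rows --dp '[[-0.02,-0.015,0],[-0.02,-0.015,0],[-0.02,-0.015,0]]' --rot '[[0,0,0],[0,0,0],[0,0,0]]'

```text
clock: 16.75
eef_pos: [588.8, 193.8, 66.6]
tcp_rot: [-3.142, 0.001, 2.186]
contact_force: [-1.1, 0.1, 2.3]
opening: 0.479
grasp_force: 30.7
```

Request:
play_rows --dp '[[0,0,0],[0,0,0]]' --rot '[[0,0,0],[0,0,0]]'

```text
clock: 16.92
eef_pos: [588.8, 193.7, 66.6]
tcp_rot: [-3.142, 0.002, 2.186]
contact_force: [-0.5, 1.7, 1.1]
opening: 0.479
grasp_force: 30.7
```

Request:
play_rows --dp '[[0.01,0.007,0],[0.01,0.007,0],[0.01,0.007,0]]' --rot '[[0,0,0],[0,0,0],[0,0,0]]'

```text
clock: 17.17
eef_pos: [588.7, 193.9, 66.5]
tcp_rot: [-3.141, 0.002, 2.186]
contact_force: [0.0, -1.8, 1.9]
opening: 0.481
grasp_force: 30.7
```

Request:
play_rows --dp '[[0,0,0],[0,0,0],[0,0,0],[0,0,0]]' --rot '[[0,0,0],[0,0,0],[0,0,0],[0,0,0]]' --fingers 0.56

```text
clock: 17.5
eef_pos: [588.7, 194.0, 66.5]
tcp_rot: [-3.141, 0.002, 2.186]
contact_force: [0.1, -0.1, -0.2]
opening: 0.563
grasp_force: 0.0
```

Request:
play_rows --dp '[[0,0,0],[0,0,0],[0,0,0],[0,0,0]]' --rot '[[0,0,0],[0,0,0],[0,0,0],[0,0,0]]' --fingers 0.85

```text
clock: 17.83
eef_pos: [588.8, 194.1, 66.6]
tcp_rot: [-3.141, 0.002, 2.186]
contact_force: [0.3, 0.5, -0.6]
opening: 0.847
grasp_force: 0.0
```

Request:
play_rows --dp '[[0,0,-0.2],[0,0,-0.6],[0,0,-1.2],[0,0,-1.8],[0,0,-2.4]]' --rot '[[0,0,0],[0,0,0],[0,0,0],[0,0,0],[0,0,0]]'

```text
clock: 18.25
eef_pos: [588.5, 194.1, 164.1]
tcp_rot: [-3.141, 0.002, 2.186]
contact_force: [0.5, -1.0, 0.8]
opening: 0.851
grasp_force: 0.0
```

```bash
python3 - <<'E'
from rig import telemetry, optics
import cv2,pickle,numpy as np
from geo import *
s=telemetry.sense();print(s["eef_pos"],s["contact_force"])
d={n:optics.grab_frame(n) for n in("wrist","scene","top")}
o=np.zeros((600,800,3),np.uint8);o[:384,:512]=d["wrist"]["color"][...,::-1]
for n,r0 in(("scene",0),("top",300)):
    u,v=proj(d[n],np.array([560,230,80])).astype(int);o[r0:r0+288,512:]=cv2.resize(d[n]["color"][v-48:v+48,u-48:u+48,::-1],(288,288),interpolation=cv2.INTER_CUBIC)
cv2.imwrite("pics/w8.png",o)
E
```

```text
[588.5170988  194.13947707 164.08379187] [ 0.51423544 -0.96709535  0.75810625]
```

View pics/w8.png

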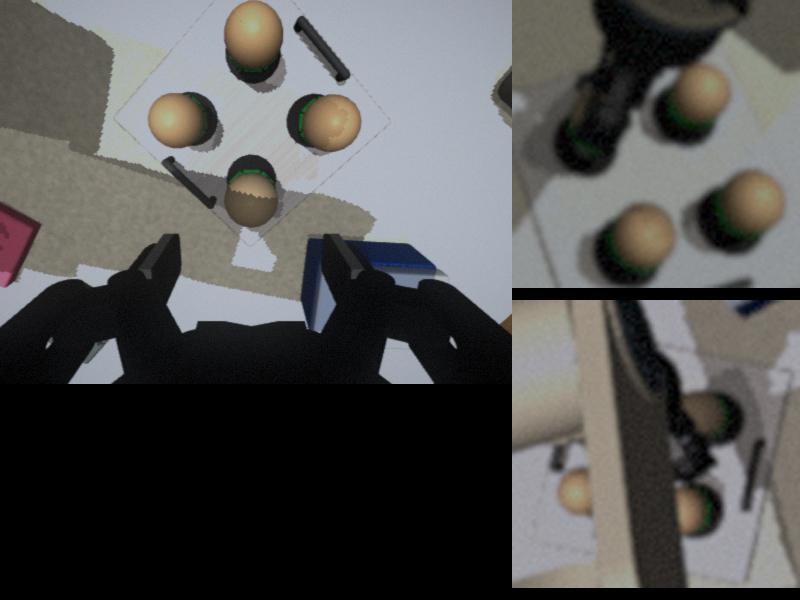

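The wrist view shows the egg standing upright in the fourth cup (about 252,195). The other three eggs are undisturbed and the gripper is clear, so I'm handing in.

```bash
python3 -c "
from rig import r
print(r.sign_off())"
```

```text
the job is handed in; nothing more can be done
None
```

The egg was set down and let go in the orange rest, taken again along its axis, and stood blunt end up in the empty green cup; the job was handed in at about 18 s of robot time (limit 72 s), with no verdict returned.

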